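# Eject the round plaster rosette from its mould and set it out to dry

### The job

Two plaster casts sit sunk in their orange moulds, each on a demoulding stand with its own rocker lever. Press the black pad of the lever on the stand that holds the round rosette all the way down, so that the ejector pushes the rosette up out of its mould, then grip the raised rosette, lift it out and set it down gently, face up, in the middle of the empty part of the plywood drying board. Leave the square block where it is in its mould.

Things in the scene. Friction and masses are not known exactly. Their poses are not given: they have to be found in the camera images.
- rosette: Round plaster disc, 50 mm across, 30 mm tall, petals to 34 mm on top, 80 g. Origin: centre of underside, z up out of its face. Starts loose in the round cell of an orange mould (100 x 100 mm, top 110 mm above the bench), underside 76 mm above the bench, too deep to grip. Lever fully down: a disc below has lifted it 27 mm, its plain side stands 23 mm proud and it stays up, lever let go.
- round_pad (a point): Centre of the top of the black press pad (44 x 44 mm) on the rocker lever of the rosette's stand, at the end away from the mould, about 165 mm from the rosette's centre. Starts 80 mm above the bench; pressed from above it sinks 28 mm to a firm stop, swinging 7 mm away from the mould and tilting 19 degrees, against 4 to 7 N of friction. The rosette rises as the pad sinks. No spring: it stays.
- drying_spot (a point): Middle of the empty part (about 160 x 160 mm) of the drying board's top, 18 mm above the bench. The board is plywood, 200 x 160 mm, fixed; two finished white mouldings, 24 mm tall, lie along one edge, their near side 82 mm from this point in its x direction. z up.
- square_block: Square plaster block, 48 x 48 mm, 30 mm tall with a stepped panel to 34 mm on top, in the square cell of the other orange mould, on a second stand of the same kind (grey base 280 x 110 mm, fixed, mould at one end, lever pivoted in the middle). Leave it alone. Origin: centre of underside, z up.
Things that resemble listed ones, but are neither listed nor needed, are in the scene too. Leave any blue, red or turquoise look-alike of the rosette alone.

How it is judged:
By the outcome, as a careful person would: the job done as asked, in the order asked, and still so for the second after the job is handed in, with the robot touching nothing.
It also fails if it takes over 48 s, if anything falls off the work surface, if the arm or the gripper's body presses on something with over 40 N, if the wrist force passes 120 N, or if a joint passes its speed limit or range.

### The arm

A 6-joint arm with a two-finger parallel gripper is mounted at the origin on the work surface. World frame = base frame: x ahead of the robot, y to its left, z up, the work surface at z = 0. Lengths are in m, angles in rad, forces in N, time in s.
With the tool pointing down it reaches from about 0.35 to 0.85 m from the base axis. Payload 8.1 kg.
Tool frame: the origin (TCP) lies at the centre of the arm's flange, where the gripper is bolted on; the fingertips stand 186 mm ahead of it and the grasp point (between the pads) lies 167 mm ahead of it (robot.nose_length is the distance from the TCP to the fingertips, in m); z points along the fingers, x is the direction in which the jaws open and shut, and the axes are right-handed (so a half turn about z gives the same grasp; the last joint's range is limited). The gripper opens to 93 mm and grips with 3 to 60 N. Pads are 15 mm wide; open, the fingers measure 128 mm over their backs; the gripper's body (75 mm by 188 mm) begins 65 mm behind the grasp point.
Start: joints at [-1.222, 0.13, 1.488, -0, 1.523, -0.085], TCP at [0.252, -0.544, 0.405] pointing down, gripper open.
Joint ranges: [-2.96, 2.96], [-0.89, 2.26], [0.02, 2.5], [-1.34, 4.48], [0, 2.73], [-2.66, 2.66]. Speed limits (rad/s): [2.39, 2.39, 2.79, 3.14, 3.14, 3.14].

### API

Orientations are given as a rotation vector (axis times angle).
In Python, from plant import robot gives the robot as it stands.
- The arm moves only by the tool arm_command, never from a script. Its argument "motion" is a list of rows, each an object with "slide": the shift along the tool's x, y, z each as a share of 0.4 m, from -1 to 1, a list of three; "turn": the turn, a rotation vector about the tool's x, y, z each as a share of 0.5 rad, from -1 to 1, a list of three. A call has exactly 5 rows; each row shifts and turns the commanded pose from where the row before left it, along the tool's axes as they then stand; what a row does not reach is not made up. A row lasts 1/12 s, in which the tool goes at most 41.7 mm and 7.16 degrees, less where a joint would pass 70% of its speed; a pose out of reach is approached as far as the arm can. A call with a number of a shift or a turn outside -1 to 1 is refused whole. A call with a gripper value outside its range is refused whole. "gripper" is the opening in per cent of the stroke, from 0 (shut) to 100 (fully open), set as the call begins (left out, the last holds). The fingers move at their own pace and stop on an object; "grip_force" is the grip in N (left out, the last holds). Time passes only in rows, so rows that do not move let the fingers close, or fill a call up. It gives the time, the measured TCP pose, the force and the opening at its end, in the units of the state.
- robot.read_state(): the state, without advancing time (a new reading comes with each control period).
- robot.read_camera(name): name is "side" or "top"; returns a dict with "pixels" (480x640x3 uint8, blue, green, red), "intrinsics" (3x3 intrinsics, pixels), "T" (4x4, takes a point from camera to world coordinates). Camera axes: x right, y down, z forward; pixel columns grow to the right and rows downward; lengths in m; the calibration is good to about 2 mm. A picture is of the moment at which its call begins. There is no depth.
- robot.close_job(): hands the job in, once; it reports no verdict.
The state is a dict: "t": time; "q": joint angles; "dq": joint speeds; "joint_torque": joint torques, N m; "tool_pos": TCP position; "orientation": TCP orientation; "force": force on the tool from outside, world axes, zero at the start; "wrist_torque": the same for the moment, N m; "opening": finger opening in m.
Only numpy, scipy, OpenCV 4.12 (cv2) and the standard library are available. Lean on these libraries where they do the work, as an engineer would, in place of code of your own. Each camera call takes 0.05 s, during which the arm holds its last target.

## Working session

There is one attempt and no reset: what is moved stays moved. The work goes in short steps, Python scripts to look and compute and a tool call to move; the robot and the scene stay as the last step left them, time stands still between calls to the robot, and variables do not carry over. Pictures are saved under pics/ and viewed, and the job is handed in when it is done.

Besides the shell and the picture viewer there is one more tool, called as a command line: name --argument value ..., lists and objects as JSON in quotes. arm_command: Moves the arm, as the interface text tells. Shift numbers are shares of 0.4 m and turn numbers shares of 0.5 rad, none past 1 either way. Its arguments: {"type":"object","properties":{"motion":{"type":"array","items":{"type":"object","properties":{"slide":{"type":"array","items":{"type":"number"}},"turn":{"type":"array","items":{"type":"number"}}}}},"gripper":{"type":"number"},"grip_force":{"type":"number"}},"required":["motion"]}

```bash
mkdir -p pics; ls; python3 - <<'E'
from plant import robot
import cv2
for n in("top","side"):
    c=robot.read_camera(n);cv2.imwrite(f"pics/{n}0.png",c["pixels"]);print(c["intrinsics"],c["T"])
s=robot.read_state();print(s["t"],s["tool_pos"],s["orientation"],s["opening"],robot.nose_length)
E
```

```text
pics
[[474.96902323   0.         312.61998358]
 [  0.         474.96902323 243.10130539]
 [  0.           0.           1.        ]] [[ 0.01438558 -0.98563111  0.16829845  0.52681708]
 [-0.99944354 -0.01923978 -0.02724777  0.01856045]
 [ 0.03009428 -0.16781282 -0.98535942  0.74224047]
 [ 0.          0.          0.          1.        ]]
[[511.93886322   0.         328.33258623]
 [  0.         511.93886322 241.59701152]
 [  0.           0.           1.        ]] [[-0.74347588 -0.44377787  0.50030473  0.14122099]
 [-0.66867557  0.50537126 -0.54541074  0.52181277]
 [-0.01079841 -0.74004128 -0.67247476  0.73469034]
 [ 0.          0.          0.          1.        ]]
0.1 [ 0.25213843 -0.54422283  0.40379512] [-2.64663334e+00  1.69079001e+00  2.07506917e-03] 0.09296865325884608 0.1861
```

View pics/top0.png

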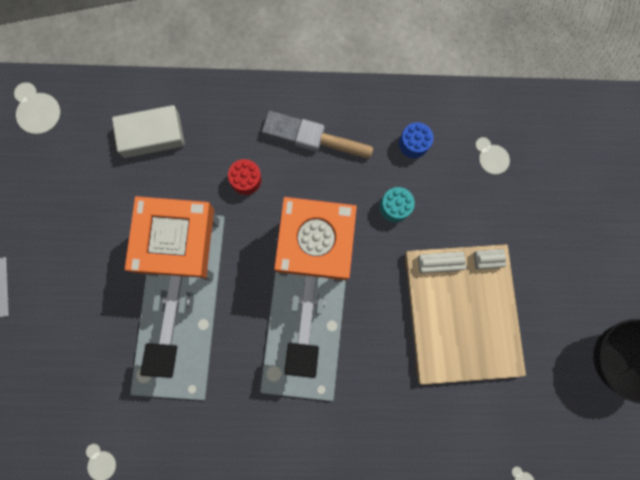

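View pics/side0.png

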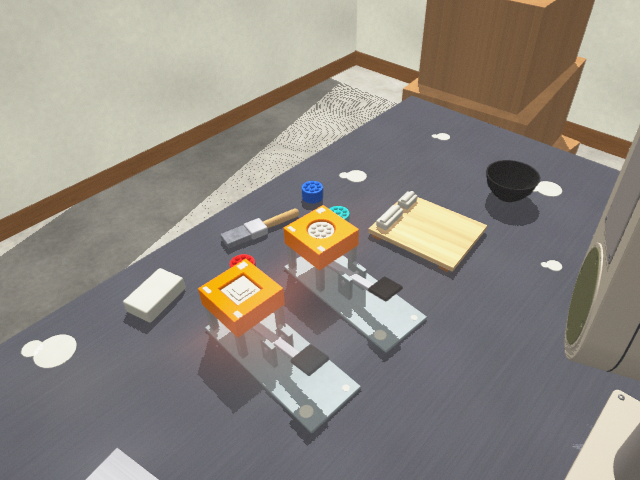

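The top view shows the rosette at about (316,237), its pad at (302,360), and the board at about (407–525, 246–384) with mouldings along its upper edge. The square block is at (168,236).

```bash
cat > h.py <<'E'
import numpy as np,cv2
def cast(c,uv,z):
    K,T=c["intrinsics"],c["T"]
    uv=np.atleast_2d(np.asarray(uv,float))
    d=np.c_[(uv[:,0]-K[0,2])/K[0,0],(uv[:,1]-K[1,2])/K[1,1],np.ones(len(uv))]@T[:3,:3].T
    o=T[:3,3]
    return o+d*((z-o[2])/d[:,2])[:,None]
def proj(c,p):
    K,T=c["intrinsics"],c["T"]
    q=(np.atleast_2d(p)-T[:3,3])@T[:3,:3]; q=q@K.T
    return q[:,:2]/q[:,2:]
def blobs(m,amin=100):
    m=cv2.morphologyEx(m.astype(np.uint8)*255,cv2.MORPH_CLOSE,np.ones((3,3)))
    cs,_=cv2.findContours(m,cv2.RETR_EXTERNAL,cv2.CHAIN_APPROX_NONE)
    return [k for k in cs if cv2.contourArea(k)>amin]
E
python3 - <<'E'
from plant import robot
from h import *
np.set_printoptions(precision=4,suppress=True)
for n in("top","side"):
    c=robot.read_camera(n);I=c["pixels"];h=cv2.cvtColor(I,cv2.COLOR_BGR2HSV);H,S,V=cv2.split(h)
    print("==",n)
    def rep(name,m,z,a=100):
        for k in blobs(m,a):
            r=cv2.minAreaRect(k);b=cv2.boxPoints(r)
            w=cast(c,b,z);print(name,"px",np.round(r[0],1),"area",cv2.contourArea(k),"ctr",cast(c,[r[0]],z)[0][:2],"sides",np.linalg.norm(w[0]-w[1]),np.linalg.norm(w[1]-w[2]));print("   ",w[:,:2].tolist() and np.round(w[:,:2],4).tolist())
    orange=(H>4)&(H<16)&(S>190)&(V>120)
    rep("orange",orange,.110,800)
    board=(H>10)&(H<28)&(S>60)&(S<190)&(V>110)
    rep("board",board,.018,3000)
    # light within mould
    light=(S<70)&(V>110)
    rep("light",light,.110,150)
    black=(V<32)
    rep("black",black,.080,200)
E
```

```text
== top
board px [465.5 313.4] area 13683.5 ctr [ 0.5463 -0.2361] sides 0.16886188107608585 0.2063010613024707
    [[0.6408, -0.1459], [0.6613, -0.3135], [0.4553, -0.3231], [0.4377, -0.163]]
board px [315.5 238.9] area 4901.0 ctr [ 0.6572 -0.0058] sides 0.11610137855319003 0.1141079322527157
    [[0.6058, 0.0553], [0.7214, 0.045], [0.7102, -0.0686], [0.5947, -0.0552]]
board px [169.4 236.9] area 5344.5 ctr [0.6559 0.2188] sides 0.11543130147987471 0.12669541127122183
    [[0.6034, 0.2815], [0.7189, 0.2806], [0.71, 0.1542], [0.5945, 0.1584]]
light px [523.  472.5] area 178.0 ctr [ 0.3459 -0.2692] sides 0.02823666596505624 0.015450156449368632
    [[0.3535, -0.2555], [0.3537, -0.2838], [0.3383, -0.2828], [0.3381, -0.2546]]
light px [100. 461.] area 795.5 ctr [0.3562 0.2603] sides 0.03688730489689989 0.04207179240481946
    [[0.3771, 0.2806], [0.3774, 0.2437], [0.3355, 0.2402], [0.3353, 0.2767]]
light px [273.4 351.2] area 616.0 ctr [0.4915 0.0499] sides 0.07311185735898702 0.02234420635736342
    [[0.4561, 0.0628], [0.5291, 0.0591], [0.5277, 0.0368], [0.4547, 0.0409]]
light px [142.9 34
[... 2506 characters left out ...]
29.1] area 4322.5 ctr [ 0.5439 -0.2266] sides 0.2025259358387708 0.2554261390192548
    [[0.6329, -0.1314], [0.7091, -0.3191], [0.4537, -0.323], [0.4111, -0.1522]]
board px [304.9 108.1] area 27554.0 ctr [ 1.1139 -0.4455] sides 2.715088524636631 1.6546516634969575
    [[2.228, 0.0467], [0.9265, -2.3362], [0.3103, -0.8006], [1.1971, 0.3936]]
light px [319.5 239.5] area 224362.5 ctr [0.6219 0.0216] sides 2.019982890835665 2.4178048533204937
    [[0.6189, 0.5948], [2.4846, -0.1794], [0.631, -1.7318], [0.0455, 0.0837]]
light px [213.  109.5] area 51873.5 ctr [ 1.1613 -0.163 ] sides 1.4719994299078532 1.634132786480508
    [[1.125, 0.3847], [2.4846, -0.1794], [1.2318, -1.2286], [0.5092, -0.1549]]
```

```bash
python3 - <<'E'
from plant import robot
from h import *
c=robot.read_camera("top");I=c["pixels"]
a=cv2.resize(I[180:410,255:365],None,fx=2.6,fy=2.6,interpolation=cv2.INTER_CUBIC)
b=cv2.resize(I[230:400,390:540],None,fx=3,fy=3,interpolation=cv2.INTER_CUBIC)
o=np.zeros((600,740,3),np.uint8);o[:a.shape[0],:a.shape[1]]=a;o[:b.shape[0],289:289+b.shape[1]]=b
o=np.clip(o.astype(float)*1.5,0,255).astype(np.uint8)
cv2.imwrite("pics/z0.png",o)
E
```

```text
(no output)
```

View pics/z0.png

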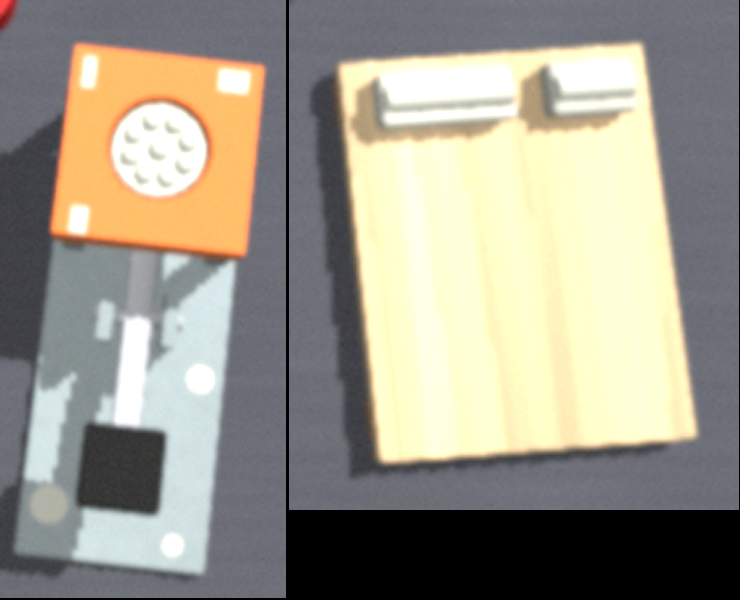

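The zoom shows pad corners (86,424),(165,430),(157,514),(78,508), mould top corners (75,45),(265,66),(245,256),(52,233), and board corners (340,64),(642,43),(696,437),(380,462), all in zoom pixels.

```bash
python3 - <<'E'
from plant import robot
from h import *
np.set_printoptions(precision=4,suppress=True)
c=robot.read_camera("top")
A=lambda p:np.array(p)/2.6+[255,180]
B=lambda p:(np.array(p)-[289,0])/3+[390,230]
def r(n,w):
    w=w[:,:2];print(n,w.mean(0),"sides",[round(float(np.linalg.norm(w[i]-w[(i+1)%4])),4) for i in range(4)]);print(w)
r("pad",cast(c,A([(86,424),(165,430),(157,514),(78,508)]),.08))
r("mould",cast(c,A([(75,45),(265,66),(245,256),(52,233)]),.11))
w=cast(c,B([(340,64),(642,43),(696,437),(380,462)]),.018);r("board",w)
m=cast(c,B([(388,126),(513,116),(553,115),(633,111)]),.018)
print("mould near",m)
near=(w[2]+w[3])/2;far=(w[0]+w[1])/2;u=(far-near)/np.linalg.norm(far-near)
print("u",u,"dist of mouldings from near edge",(m-near)@u)
print("spot",near+u*.08, near+u*((m-near)@u).mean()-u*.082)
print("ros",cast(c,[[316,237]],.110),cast(c,[A([159,149])],.109))
cs=robot.read_camera("side")
print("side ros",cast(cs,[[321.5,230.5]],.109),"pad",cast(cs,[[385.5,289]],.08))
s=robot.read_state()
R=cv2.Rodrigues(np.array(s["orientation"]))[0];print(R)
for n,p in dict(ros=[.643,-.003],pad=[.477,.013],spot=(near+u*.08)[:2]).items():print(n,R.T@(np.r_[p,.4]-s["tool_pos"]),np.hypot(*p))
E
```

```text
pad [0.4783 0.0127] sides [0.0416, 0.0429, 0.0411, 0.0428]
[[ 0.501   0.0317]
 [ 0.4984 -0.0098]
 [ 0.4557 -0.0061]
 [ 0.4582  0.0349]]
mould [ 0.643  -0.0038] sides [0.1009, 0.1013, 0.0999, 0.1002]
[[ 0.6977  0.0414]
 [ 0.6885 -0.059 ]
 [ 0.5878 -0.0486]
 [ 0.5979  0.0508]]
board [ 0.548  -0.2357] sides [0.1595, 0.1997, 0.1597, 0.1993]
[[ 0.6404 -0.1482]
 [ 0.6545 -0.3071]
 [ 0.4555 -0.3233]
 [ 0.4417 -0.1643]]
mould near [[ 0.6086 -0.1724  0.018 ]
 [ 0.615  -0.2375  0.018 ]
 [ 0.6159 -0.2584  0.018 ]
 [ 0.6187 -0.3004  0.018 ]]
u [0.9967 0.081  0.    ] dist of mouldings from near edge [0.1653 0.1663 0.1655 0.1649]
spot [ 0.5283 -0.2373  0.018 ] [ 0.5318 -0.237   0.018 ]
ros [[ 0.6433 -0.0034  0.11  ]] [[ 0.643  -0.0036  0.109 ]]
side ros [[ 0.6368 -0.0001  0.109 ]] pad [[0.4731 0.0161 0.08  ]]
[[ 0.4203 -0.9074 -0.0002]
 [-0.9074 -0.4203  0.0004]
 [-0.0004 -0.     -1.    ]]
ros [-0.327  -0.5822  0.0046] 0.6430069984067047
pad [-0.4113 -0.4383  0.0047] 0.47717711596429263
spot [-0.1625 -0.3796  0.0046] 0.5791955866495015
```

arm_command --motion '[{"slide": [0,0,0],"turn": [0,0,0.213]},{"slide": [0,0,0],"turn": [0,0,0.213]},{"slide": [0,0,0],"turn": [0,0,0.213]},{"slide": [0,0,0],"turn": [0,0,0.213]},{"slide": [0,0,0],"turn": [0,0,0.213]}]' --gripper 0 --grip_force 20

```text
t: 0.77
tool_pos: [0.2522, -0.5444, 0.4047]
orientation: [-2.103, 2.334, 0.0]
force: [0.1, 0.5, -0.1]
opening: 0.0644
```

```bash
cat > rel.py <<'E'
import sys
from plant import robot
from h import *
np.set_printoptions(precision=4,suppress=True)
s=robot.read_state();R=cv2.Rodrigues(np.array(s["orientation"]))[0]
print("t",s["t"],"p",s["tool_pos"],"F",np.array(s["force"]),"M",np.array(s["wrist_torque"]),"op",s["opening"],"q",np.array(s["q"]));print("x",R[:,0],"z",R[:,2])
if len(sys.argv)>3:
    print("shares",R.T@(np.array(list(map(float,sys.argv[1:4])))-s["tool_pos"])/.4)
E
python3 rel.py .478 .0128 .32
```

```text
t 0.7667 p [ 0.2522 -0.5444  0.4047] F [ 0.1442  0.48   -0.0672] M [ 0.0805 -0.0198 -0.0481] op 0.06436471717382793 q [-1.2224  0.1304  1.4883  0.      1.523   0.4524]
x [-0.1038 -0.9946 -0.0001] z [-0.      0.0001 -1.    ]
shares [-1.4441 -0.4169  0.2118]
```

arm_command --motion '[{"slide": [-0.09,-0.026,0]},{"slide": [-0.09,-0.026,0]},{"slide": [-0.09,-0.026,0]},{"slide": [-0.09,-0.026,0]},{"slide": [-0.09,-0.026,0]}]'

```text
invalid input at $.motion[0]: expected keys slide, turn
```

arm_command --motion '[{"slide": [-0.09,-0.026,0]},{"slide": [-0.09,-0.026,0]},{"slide": [-0.09,-0.026,0]},{"slide": [-0.09,-0.026,0]},{"slide": [-0.09,-0.026,0]}]'

```text
invalid input at $.motion[0]: expected keys slide, turn
```

arm_command --motion '[{"slide": [-0.09,-0.026,0.03]},{"slide": [-0.09,-0.026,0.03]},{"slide": [-0.09,-0.026,0.03]},{"slide": [-0.09,-0.026,0.03]},{"slide": [-0.09,-0.026,0.03]}]'

```text
invalid input at $.motion[0]: expected keys slide, turn
```

```bash
python3 rel.py .478 .0128 .275
```

```text
t 0.7667 p [ 0.2522 -0.5444  0.4047] F [ 0.1442  0.48   -0.0672] M [ 0.0805 -0.0198 -0.0481] op 0.06436471717382793 q [-1.2224  0.1304  1.4883  0.      1.523   0.4524]
x [-0.1038 -0.9946 -0.0001] z [-0.      0.0001 -1.    ]
shares [-1.4441 -0.4169  0.3243]
```

arm_command --motion '[{"slide": [-0.09,-0.026,0],"turn": [0,0,0]},{"slide": [-0.09,-0.026,0],"turn": [0,0,0]},{"slide": [-0.09,-0.026,0],"turn": [0,0,0]},{"slide": [-0.09,-0.026,0],"turn": [0,0,0]},{"slide": [-0.09,-0.026,0],"turn": [0,0,0]}]'

```text
t: 1.18
tool_pos: [0.3219, -0.3688, 0.4046]
orientation: [-2.108, 2.329, -0.0]
force: [1.8, -0.7, -0.2]
opening: 0.0309
```

arm_command --motion '[{"slide": [-0.09,-0.026,0],"turn": [0,0,0]},{"slide": [-0.09,-0.026,0],"turn": [0,0,0]},{"slide": [-0.09,-0.026,0],"turn": [0,0,0]},{"slide": [-0.09,-0.026,0],"turn": [0,0,0]},{"slide": [-0.09,-0.026,0],"turn": [0,0,0]}]'

```text
t: 1.6
tool_pos: [0.3914, -0.1947, 0.405]
orientation: [-2.109, 2.328, -0.001]
force: [1.0, -0.7, 0.4]
opening: 0.001
```

arm_command --motion '[{"slide": [-0.09,-0.026,0.03],"turn": [0,0,0]},{"slide": [-0.09,-0.026,0.03],"turn": [0,0,0]},{"slide": [-0.09,-0.026,0.03],"turn": [0,0,0]},{"slide": [-0.09,-0.026,0.03],"turn": [0,0,0]},{"slide": [-0.09,-0.026,0.03],"turn": [0,0,0]}]'

```text
t: 2.02
tool_pos: [0.4609, -0.0205, 0.3446]
orientation: [-2.109, 2.328, -0.001]
force: [0.7, -0.3, -0.2]
opening: 0.0004
```

```bash
python3 rel.py .478 .0128 .275
```

```text
t 2.0167 p [ 0.4609 -0.0205  0.3446] F [ 0.6978 -0.2858 -0.2272] M [ 0.0232  0.0459 -0.0623] op 0.0004168275841911404 q [-0.1556 -0.2184  1.9372 -0.      1.4217  1.5138]
x [-0.0985 -0.9951  0.0001] z [ 0.0011 -0.0002 -1.    ]
shares [-0.0871 -0.0341  0.1739]
```

arm_command --motion '[{"slide": [-0.044,-0.017,0.02],"turn": [0,0,0]},{"slide": [-0.043,-0.017,0.04],"turn": [0,0,0]},{"slide": [0,0,0.05],"turn": [0,0,0]},{"slide": [0,0,0.05],"turn": [0,0,0]},{"slide": [0,0,0],"turn": [0,0,0]}]'

```text
t: 2.43
tool_pos: [0.4759, 0.0115, 0.2766]
orientation: [2.107, -2.324, -0.008]
force: [-1.4, 0.3, -0.4]
opening: 0.0007
```

```bash
python3 rel.py .477 .0128 .266; python3 - <<'E'
from plant import robot
from h import *
c=robot.read_camera("side");I=c["pixels"]
cv2.imwrite("pics/s1.png",cv2.resize(I[160:360,250:450],None,fx=3,fy=3,interpolation=cv2.INTER_CUBIC))
E
```

```text
t 2.4333 p [0.4759 0.0115 0.2766] F [-1.3998  0.3035 -0.3865] M [0.026  0.0921 0.0226] op 0.0006925535851666516 q [-0.0836 -0.1034  1.9642 -0.      1.2874  1.5849]
x [-0.0975 -0.9952  0.0001] z [-0.0066  0.0005 -1.    ]
shares [-0.0035 -0.0025  0.0265]
```

View pics/s1.png

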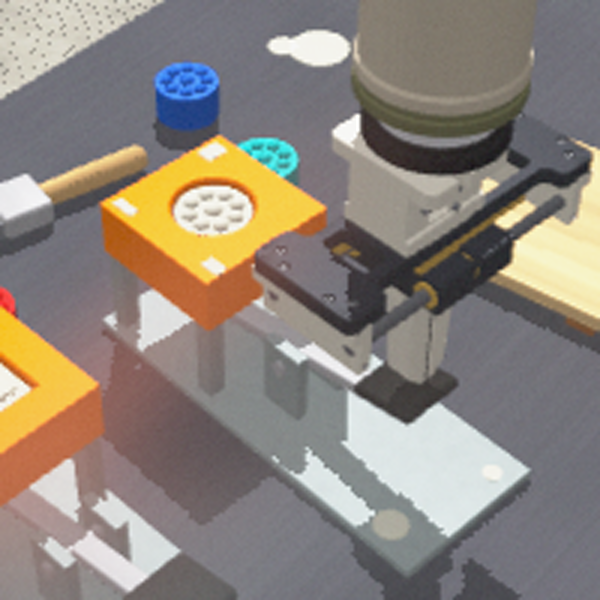

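The closed fingertips stand just above the middle of the round stand's pad (zoom (405,395)), so I press.

arm_command --motion '[{"slide": [0,0,0.013],"turn": [0,0,0]},{"slide": [0,0,0.013],"turn": [0,0,0]},{"slide": [0,0.001,0.013],"turn": [0,0,0]},{"slide": [0,0.002,0.013],"turn": [0,0,0]},{"slide": [0,0.003,0.013],"turn": [0,0,0]}]'

```text
t: 2.9
tool_pos: [0.4755, 0.0108, 0.2559]
orientation: [-2.108, 2.328, -0.001]
force: [-5.5, 1.2, 9.8]
opening: 0.0004
```

arm_command --motion '[{"slide": [0,0.003,0.007],"turn": [0,0,0]},{"slide": [0,0.003,0.007],"turn": [0,0,0]},{"slide": [0,0.003,0.006],"turn": [0,0,0]},{"slide": [0,0.0,0],"turn": [0,0,0]},{"slide": [0,0,0],"turn": [0,0,0]}]'

```text
t: 3.32
tool_pos: [0.4725, 0.0111, 0.248]
orientation: [-2.107, 2.327, -0.004]
force: [2.6, -0.8, 4.4]
opening: 0.0003
```

```bash
python3 rel.py .470 .0128 .238
```

```text
t 3.3167 p [0.4725 0.0111 0.248 ] F [ 2.551  -0.8209  4.3596] M [-0.1069 -0.4476 -0.0003] op 0.00030187313980342353 q [-0.085  -0.0813  2.0001 -0.      1.2196  1.5851]
x [-0.0991 -0.9951 -0.    ] z [ 0.0032 -0.0003 -1.    ]
shares [-0.0035  0.0067  0.025 ]
```

arm_command --motion '[{"slide": [0,0.003,0.005],"turn": [0,0,0]},{"slide": [0,0.002,0.005],"turn": [0,0,0]},{"slide": [0,0.0,0.005],"turn": [0,0,0]},{"slide": [0,0.0,0],"turn": [0,0,0]},{"slide": [0,0,0],"turn": [0,0,0]}]'

```text
t: 3.73
tool_pos: [0.4703, 0.0115, 0.2416]
orientation: [-2.108, 2.327, -0.002]
force: [2.8, -0.2, 4.7]
opening: 0.0007
```

```bash
python3 rel.py .470 .0128 .238
```

```text
t 3.7333 p [0.4703 0.0115 0.2416] F [ 2.7983 -0.1689  4.7215] M [-0.0676 -0.399  -0.0136] op 0.0007297351881536055 q [-0.0846 -0.0779  2.0098 -0.      1.2076  1.5851]
x [-0.0988 -0.9951 -0.    ] z [ 0.0021 -0.0002 -1.    ]
shares [-0.0032  0.0011  0.009 ]
```

arm_command --motion '[{"slide": [0,0.001,0.004],"turn": [0,0,0]},{"slide": [0,0.0,0.003],"turn": [0,0,0]},{"slide": [0,0.0,0],"turn": [0,0,0]},{"slide": [0,0.0,0],"turn": [0,0,0]},{"slide": [0,0,0],"turn": [0,0,0]}]'

```text
t: 4.15
tool_pos: [0.4701, 0.0115, 0.2397]
orientation: [-2.108, 2.327, -0.003]
force: [-0.9, -1.1, 13.9]
opening: 0.0007
```

```bash
python3 rel.py .470 .0128 .238
```

```text
t 4.15 p [0.4701 0.0115 0.2397] F [-0.9097 -1.064  13.9126] M [-0.0377  0.1699  0.0029] op 0.0007396663158194635 q [-0.0845 -0.0759  2.0117 -0.0001  1.2032  1.5851]
x [-0.0986 -0.9951  0.0001] z [ 0.0025 -0.0003 -1.    ]
shares [-0.0031  0.0006  0.0042]
```

Force rose to 14 N with the tip at 54 mm, which looks like the stop. One more small push will confirm it.

arm_command --motion '[{"slide": [0,0,0.002],"turn": [0,0,0]},{"slide": [0,0.0,0.001],"turn": [0,0,0]},{"slide": [0,0.0,0],"turn": [0,0,0]},{"slide": [0,0.0,0],"turn": [0,0,0]},{"slide": [0,0,0],"turn": [0,0,0]}]'

```text
t: 4.57
tool_pos: [0.4702, 0.0116, 0.2394]
orientation: [-2.108, 2.327, -0.003]
force: [-5.8, -0.3, 22.9]
opening: 0.0005
```

```bash
python3 rel.py .470 .0128 .238; python3 - <<'E'
from plant import robot
from h import *
c=robot.read_camera("side");I=c["pixels"]
cv2.imwrite("pics/s2.png",cv2.resize(I[160:360,250:450],None,fx=3,fy=3,interpolation=cv2.INTER_CUBIC))
E
```

```text
t 4.5667 p [0.4702 0.0116 0.2394] F [-5.7799 -0.3218 22.8685] M [ 0.0468  0.9948 -0.087 ] op 0.00047517823434322975 q [-0.0844 -0.0752  2.0116 -0.0002  1.2026  1.5851]
x [-0.0985 -0.9951  0.0001] z [ 0.0026 -0.0004 -1.    ]
shares [-0.003   0.0009  0.0036]
```

View pics/s2.png

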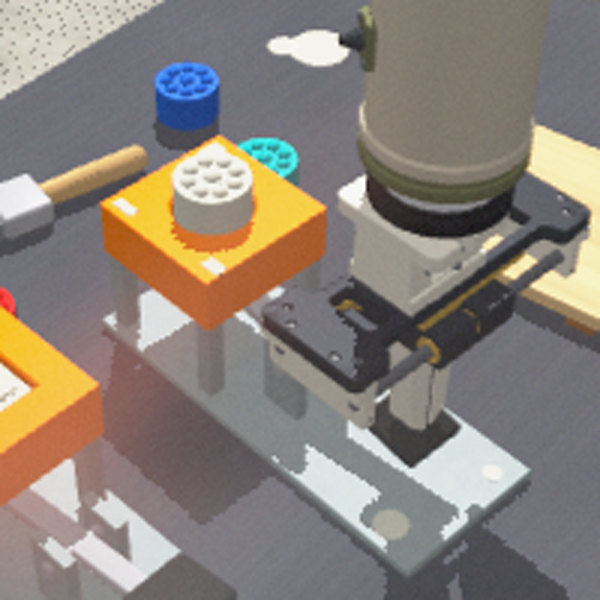

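The pad is against its stop (23 N, no further travel) and the rosette stands proud of its mould at zoom (213,190). I'll go up and across to it with the jaws opening.

arm_command --motion '[{"slide": [0,0,-0.03],"turn": [0,0,0]},{"slide": [0,0,-0.08],"turn": [0,0,0]},{"slide": [0,0,-0.09],"turn": [0,0,0]},{"slide": [0,0,-0.09],"turn": [0,0,0]},{"slide": [0,0,-0.06],"turn": [0,0,0]}]'

```text
t: 5.03
tool_pos: [0.4691, 0.0117, 0.3797]
orientation: [-2.108, 2.328, -0.001]
force: [1.0, -0.5, 1.4]
opening: 0.0007
```

arm_command --motion '[{"slide": [0,-0.08,0],"turn": [0,0,0]},{"slide": [0,-0.09,0],"turn": [0,0,0]},{"slide": [0,-0.09,0],"turn": [0,0,0]},{"slide": [0,-0.09,0],"turn": [0,0,0]},{"slide": [0,-0.06,0],"turn": [0,0,0]}]' --gripper 100

```text
t: 5.45
tool_pos: [0.6343, -0.0048, 0.3754]
orientation: [2.108, -2.328, -0.002]
force: [0.6, 0.2, 0.6]
opening: 0.0293
```

```bash
python3 rel.py .643 -.0035 .300; python3 - <<'E'
from plant import robot
from h import *
for n in("side","top"):
    c=robot.read_camera(n);I=c["pixels"]
    cv2.imwrite(f"pics/{n}3.png",cv2.resize(I[130:330,230:430],None,fx=3,fy=3,interpolation=cv2.INTER_CUBIC))
E
```

```text
t 5.45 p [ 0.6343 -0.0048  0.3754] F [0.5514 0.2297 0.5879] M [0.0685 0.0042 0.0202] op 0.029323469073859642 q [-0.0884  0.2372  1.4217  0.      1.4843  1.5814]
x [-0.0988 -0.9951 -0.    ] z [-0.0016  0.0002 -1.    ]
shares [-0.0054 -0.0216  0.1886]
```

View pics/side3.png

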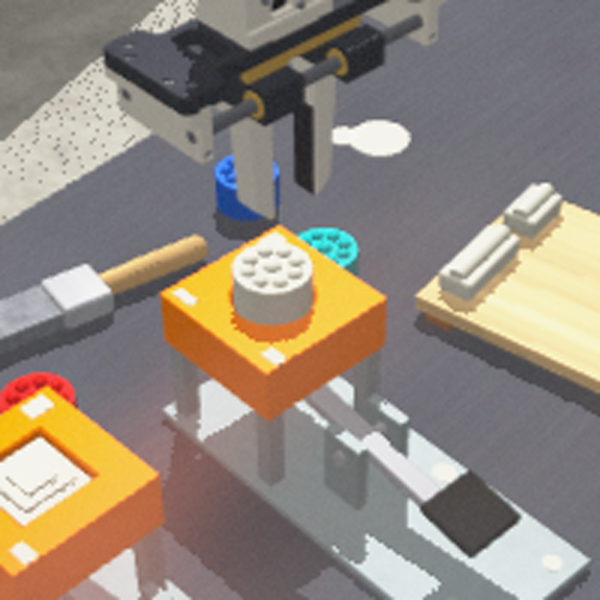

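The lever stays down and the rosette stays up, its top face centred near zoom (272,263). I'll check its position with that view while finishing the opening.

```bash
python3 - <<'E'
from plant import robot
from h import *
c=robot.read_camera("side")
print(cast(c,[[230+272/3,130+265/3]],.133), proj(c,[.643,-.0035,.133]))
E
```

```text
[[ 0.64203371 -0.00420903  0.133     ]] [[320.01948763 218.29741662]]
```

arm_command --motion '[{"slide": [-0.003,-0.011,0],"turn": [0,0,0]},{"slide": [-0.002,-0.01,0],"turn": [0,0,0]},{"slide": [0,0,0],"turn": [0,0,0]},{"slide": [0,0,0],"turn": [0,0,0]},{"slide": [0,0,0],"turn": [0,0,0]}]'

```text
t: 6.02
tool_pos: [0.6406, -0.0032, 0.3773]
orientation: [-2.109, 2.328, -0.001]
force: [-0.7, 0.3, -0.2]
opening: 0.0746
```

arm_command --motion '[{"slide": [0,0,0],"turn": [0,0,0]},{"slide": [0,0,0],"turn": [0,0,0]},{"slide": [0,0,0],"turn": [0,0,0]},{"slide": [0,0,0],"turn": [0,0,0]},{"slide": [0,0,0],"turn": [0,0,0]}]'

```text
t: 6.43
tool_pos: [0.641, -0.0033, 0.3767]
orientation: [2.109, -2.328, -0.0]
force: [0.9, -1.1, -0.7]
opening: 0.0924
```

```bash
python3 rel.py .643 -.0035 .300
```

```text
t 6.4333 p [ 0.641  -0.0033  0.3767] F [ 0.9032 -1.0804 -0.705 ] M [ 0.0424  0.0292 -0.0428] op 0.09242936429076727 q [-0.0851  0.2535  1.4003 -0.      1.4878  1.5844]
x [-0.0985 -0.9951  0.    ] z [-0. -0. -1.]
shares [-0.     -0.0051  0.1919]
```

arm_command --motion '[{"slide": [0,-0.004,0.05],"turn": [0,0,0]},{"slide": [0,0,0.05],"turn": [0,0,0]},{"slide": [0,0,0.05],"turn": [0,0,0]},{"slide": [0,0,0.03],"turn": [0,0,0]},{"slide": [0,0,0],"turn": [0,0,0]}]'

```text
t: 6.85
tool_pos: [0.6414, -0.0034, 0.3008]
orientation: [2.106, -2.325, -0.007]
force: [0.2, -0.0, -0.7]
opening: 0.0928
```

arm_command --motion '[{"slide": [0,0,0.005],"turn": [0,0,0]},{"slide": [0,0,0],"turn": [0,0,0]},{"slide": [0,0,0],"turn": [0,0,0]},{"slide": [0,0,0],"turn": [0,0,0]},{"slide": [0,0,0],"turn": [0,0,0]}]'

```text
t: 7.27
tool_pos: [0.643, -0.0035, 0.304]
orientation: [-2.108, 2.327, -0.002]
force: [0.3, 0.1, -0.1]
opening: 0.0931
```

```bash
python3 rel.py .643 -.0035 .300
```

```text
t 7.2667 p [ 0.643  -0.0035  0.304 ] F [ 0.3393  0.0795 -0.0681] M [0.0546 0.0194 0.0058] op 0.09314130376199721 q [-0.0851  0.3078  1.4708  0.      1.361   1.5844]
x [-0.0986 -0.9951 -0.0001] z [ 0.0019 -0.0001 -1.    ]
shares [0.   0.   0.01]
```

arm_command --motion '[{"slide": [0,0,0.006],"turn": [0,0,0]},{"slide": [0,0,0.004],"turn": [0,0,0]},{"slide": [0,0,0],"turn": [0,0,0]},{"slide": [0,0,0],"turn": [0,0,0]},{"slide": [0,0,0],"turn": [0,0,0]}]'

```text
t: 7.68
tool_pos: [0.6426, -0.0034, 0.2986]
orientation: [2.109, -2.328, -0.0]
force: [-1.0, -0.6, -0.0]
opening: 0.0934
```

arm_command --motion '[{"slide": [0,0,0],"turn": [0,0,0]},{"slide": [0,0,0],"turn": [0,0,0]},{"slide": [0,0,0],"turn": [0,0,0]},{"slide": [0,0,0],"turn": [0,0,0]},{"slide": [0,0,0],"turn": [0,0,0]}]' --gripper 0 --grip_force 15

```text
t: 8.1
tool_pos: [0.6426, -0.0035, 0.2987]
orientation: [2.109, -2.328, -0.0]
force: [-0.6, 0.3, -0.2]
opening: 0.0643
```

arm_command --motion '[{"slide": [0,0,0],"turn": [0,0,0]},{"slide": [0,0,0],"turn": [0,0,0]},{"slide": [0,0,0],"turn": [0,0,0]},{"slide": [0,0,0],"turn": [0,0,0]},{"slide": [0,0,0],"turn": [0,0,0]}]'

```text
t: 8.52
tool_pos: [0.6426, -0.0034, 0.2988]
orientation: [-2.109, 2.328, -0.0]
force: [-0.1, 0.7, 0.7]
opening: 0.0502
```

```bash
python3 rel.py .643 -.0035 .300; python3 - <<'E'
from plant import robot
from h import *
c=robot.read_camera("side");I=c["pixels"]
cv2.imwrite("pics/s4.png",cv2.resize(I[130:330,230:430],None,fx=3,fy=3,interpolation=cv2.INTER_CUBIC))
E
```

```text
t 8.5167 p [ 0.6426 -0.0034  0.2988] F [-0.0986  0.6883  0.7091] M [0.0245 0.0208 0.0029] op 0.05018417502070461 q [-0.0851  0.3123  1.4754  0.      1.3539  1.5843]
x [-0.0985 -0.9951 -0.    ] z [ 0.  0. -1.]
shares [ 0.0001 -0.0009 -0.0031]
```

View pics/s4.png

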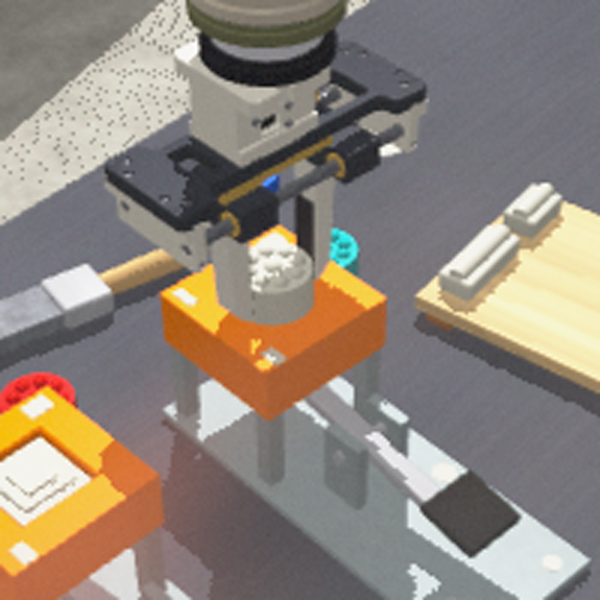

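The opening is 50.2 mm with the pads on the plain side, so it is gripped. Lifting now.

arm_command --motion '[{"slide": [0,0,-0.02],"turn": [0,0,0]},{"slide": [0,0,-0.03],"turn": [0,0,0]},{"slide": [0,0,-0.05],"turn": [0,0,0]},{"slide": [0,0,-0.06],"turn": [0,0,0]},{"slide": [0,0,-0.06],"turn": [0,0,0]}]'

```text
t: 8.98
tool_pos: [0.6424, -0.0034, 0.3886]
orientation: [-2.109, 2.328, -0.0]
force: [0.6, 0.1, 0.5]
opening: 0.0494
```

arm_command --motion '[{"slide": [0,0,-0.03],"turn": [0,0,0]},{"slide": [0,0,0],"turn": [0,0,0]},{"slide": [0,0,0],"turn": [0,0,0]},{"slide": [0,0,0],"turn": [0,0,0]},{"slide": [0,0,0],"turn": [0,0,0]}]'

```text
t: 9.4
tool_pos: [0.6422, -0.0034, 0.3964]
orientation: [2.108, -2.327, -0.004]
force: [0.0, -0.6, -1.3]
opening: 0.0497
```

```bash
python3 rel.py .531 -.237 .214
```

```text
t 9.4 p [ 0.6422 -0.0034  0.3964] F [ 0.0344 -0.6378 -1.3073] M [ 0.033   0.0221 -0.0018] op 0.049665278454692235 q [-0.0852  0.249   1.3697  0.      1.5263  1.5844]
x [-0.0986 -0.9951  0.    ] z [-0.0034  0.0003 -1.    ]
shares [0.6084 0.2174 0.4569]
```

arm_command --motion '[{"slide": [0.03,0.011,0],"turn": [0,0,0]},{"slide": [0.06,0.022,0],"turn": [0,0,0]},{"slide": [0.07,0.025,0],"turn": [0,0,0]},{"slide": [0.07,0.025,0],"turn": [0,0,0]},{"slide": [0.07,0.025,0],"turn": [0,0,0]}]'

```text
t: 9.82
tool_pos: [0.5865, -0.1201, 0.3975]
orientation: [2.109, -2.327, -0.002]
force: [0.6, 0.0, -1.9]
opening: 0.0496
```

arm_command --motion '[{"slide": [0.07,0.025,0.02],"turn": [0,0,0]},{"slide": [0.07,0.025,0.04],"turn": [0,0,0]},{"slide": [0.07,0.025,0.05],"turn": [0,0,0]},{"slide": [0.06,0.022,0.05],"turn": [0,0,0]},{"slide": [0.038,0.012,0.05],"turn": [0,0,0]}]'

```text
t: 10.23
tool_pos: [0.53, -0.2396, 0.3131]
orientation: [2.106, -2.329, -0.001]
force: [0.0, 0.1, -0.3]
opening: 0.0496
```

arm_command --motion '[{"slide": [0,0,0.04],"turn": [0,0,0]},{"slide": [0,0,0.04],"turn": [0,0,0]},{"slide": [0,0,0.03],"turn": [0,0,0]},{"slide": [0,0,0],"turn": [0,0,0]},{"slide": [0,0,0],"turn": [0,0,0]}]'

```text
t: 10.65
tool_pos: [0.5316, -0.2368, 0.2697]
orientation: [2.109, -2.328, -0.004]
force: [0.8, 0.1, -0.5]
opening: 0.0498
```

```bash
python3 rel.py .531 -.237 .214; python3 - <<'E'
from plant import robot
from h import *
for n,a in(("side",(130,330,330,530)),("top",(200,400,360,560))):
    c=robot.read_camera(n);I=c["pixels"][a[0]:a[1],a[2]:a[3]]
    cv2.imwrite(f"pics/{n}5.png",cv2.resize(I,None,fx=3,fy=3,interpolation=cv2.INTER_CUBIC))
E
```

```text
t 10.65 p [ 0.5316 -0.2368  0.2697] F [ 0.7522  0.098  -0.4564] M [ 0.0477 -0.0206 -0.0765] op 0.0497724183287103 q [-0.5071  0.1869  1.6787 -0.0001  1.2785  1.1624]
x [-0.0985 -0.9951 -0.0009] z [-0.0022  0.0011 -1.    ]
shares [0.0007 0.0012 0.1393]
```

View pics/side5.png

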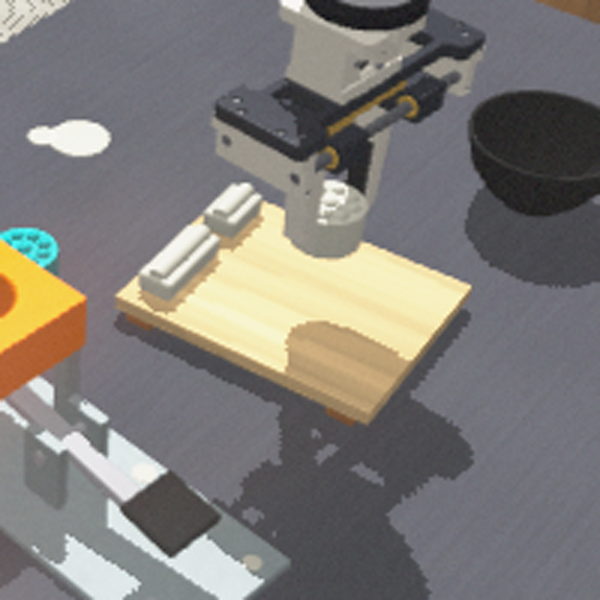

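The rosette is held level above the board (zoom (325,225)), clear of the bowl and mouldings. Lowering now.

arm_command --motion '[{"slide": [0,0,0.03],"turn": [0,0,0]},{"slide": [0,0,0.04],"turn": [0,0,0]},{"slide": [0,0,0.03],"turn": [0,0,0]},{"slide": [0,0,0.015],"turn": [0,0,0]},{"slide": [0,0,0.005],"turn": [0,0,0]}]'

```text
t: 11.17
tool_pos: [0.5317, -0.2365, 0.2209]
orientation: [2.109, -2.327, -0.004]
force: [-0.0, -0.8, -1.1]
opening: 0.0496
```

arm_command --motion '[{"slide": [0,0,0],"turn": [0,0,0]},{"slide": [0,0,0],"turn": [0,0,0]},{"slide": [0,0,0],"turn": [0,0,0]},{"slide": [0,0,0],"turn": [0,0,0]},{"slide": [0,0,0],"turn": [0,0,0]}]'

```text
t: 11.58
tool_pos: [0.5325, -0.2371, 0.2234]
orientation: [-2.109, 2.328, -0.002]
force: [-0.3, -0.1, -2.0]
opening: 0.0495
```

```bash
python3 rel.py .531 -.237 .214
```

```text
t 11.5833 p [ 0.5325 -0.2371  0.2234] F [-0.341  -0.0786 -1.9861] M [0.004  0.0352 0.0103] op 0.04946208953896774 q [-0.5068  0.2432  1.7057 -0.      1.1916  1.1627]
x [-0.0986 -0.9951  0.0005] z [ 0.001  -0.0006 -1.    ]
shares [0.0001 0.0039 0.0236]
```

arm_command --motion '[{"slide": [0,0.003,0.005],"turn": [0,0,0]},{"slide": [0,0,0.005],"turn": [0,0,0]},{"slide": [0,0,0.004],"turn": [0,0,0]},{"slide": [0,0,0.003],"turn": [0,0,0]},{"slide": [0,0,0.001],"turn": [0,0,0]}]'

```text
t: 12.0
tool_pos: [0.5309, -0.2367, 0.2151]
orientation: [2.109, -2.328, -0.001]
force: [-0.4, 0.6, -0.5]
opening: 0.0494
```

arm_command --motion '[{"slide": [0,0,0.002],"turn": [0,0,0]},{"slide": [0,0,0],"turn": [0,0,0]},{"slide": [0,0,0],"turn": [0,0,0]},{"slide": [0,0,0],"turn": [0,0,0]},{"slide": [0,0,0],"turn": [0,0,0]}]'

```text
t: 12.42
tool_pos: [0.5311, -0.2368, 0.2148]
orientation: [-2.109, 2.328, -0.0]
force: [-0.0, 0.6, 0.1]
opening: 0.0493
```

```bash
python3 rel.py .531 -.237 .214
```

```text
t 12.4167 p [ 0.5311 -0.2368  0.2148] F [-0.026   0.649   0.0636] M [0.0555 0.0304 0.0439] op 0.04928718294277748 q [-0.5076  0.2517  1.7132  0.      1.1765  1.1619]
x [-0.0986 -0.9951  0.0001] z [ 0.0002 -0.0001 -1.    ]
shares [0.0004 0.0003 0.0021]
```

About 1 mm above the predicted contact height, so I'll creep down until the force changes.

arm_command --motion '[{"slide": [0,0,0.001],"turn": [0,0,0]},{"slide": [0,0,0.001],"turn": [0,0,0]},{"slide": [0,0,0.001],"turn": [0,0,0]},{"slide": [0,0,0],"turn": [0,0,0]},{"slide": [0,0,0],"turn": [0,0,0]}]'

```text
t: 12.83
tool_pos: [0.5311, -0.2368, 0.2137]
orientation: [-2.109, 2.328, -0.0]
force: [-0.6, 0.2, 1.7]
opening: 0.0497
```

```bash
python3 rel.py .531 -.237 .214; python3 - <<'E'
from plant import robot
from h import *
I=robot.read_camera("side")["pixels"][140:290,360:510]
cv2.imwrite("pics/s6.png",cv2.resize(I,None,fx=4,fy=4,interpolation=cv2.INTER_CUBIC))
E
```

```text
t 12.8333 p [ 0.5311 -0.2368  0.2137] F [-0.5812  0.2384  1.7243] M [ 0.08    0.2149 -0.0449] op 0.04973052506787223 q [-0.5076  0.2532  1.7137  0.      1.1745  1.1619]
x [-0.0985 -0.9951  0.    ] z [ 0.0001 -0.     -1.    ]
shares [ 0.0005  0.0002 -0.0007]
```

View pics/s6.png

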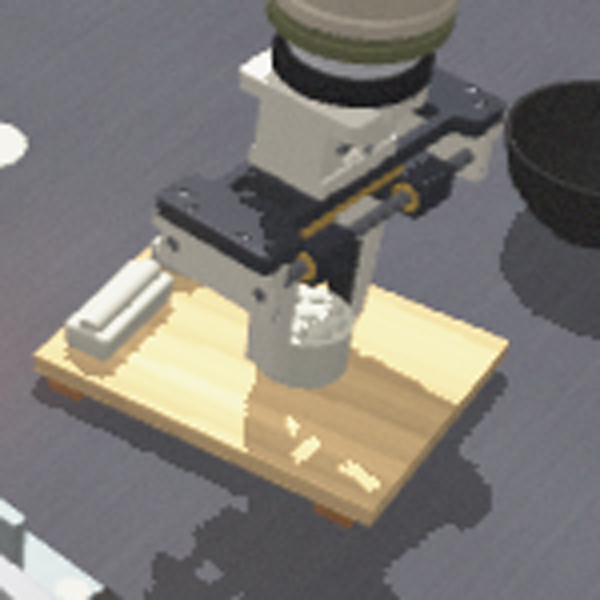

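The rosette is down at the predicted height with an upward force of about 2 N. Releasing.

arm_command --motion '[{"slide": [0,0,0],"turn": [0,0,0]},{"slide": [0,0,0],"turn": [0,0,0]},{"slide": [0,0,0],"turn": [0,0,0]},{"slide": [0,0,0],"turn": [0,0,0]},{"slide": [0,0,0],"turn": [0,0,0]}]' --gripper 90

```text
t: 13.3
tool_pos: [0.5311, -0.2368, 0.2135]
orientation: [2.109, -2.328, -0.0]
force: [0.9, -0.3, -0.7]
opening: 0.0786
```

arm_command --motion '[{"slide": [0,0,0],"turn": [0,0,0]},{"slide": [0,0,0],"turn": [0,0,0]},{"slide": [0,0,0],"turn": [0,0,0]},{"slide": [0,0,0],"turn": [0,0,0]},{"slide": [0,0,0],"turn": [0,0,0]}]'

```text
t: 13.72
tool_pos: [0.5311, -0.2368, 0.2135]
orientation: [-2.109, 2.328, 0.0]
force: [-0.6, -0.2, -0.1]
opening: 0.0838
```

arm_command --motion '[{"slide": [0,0,-0.02],"turn": [0,0,0]},{"slide": [0,0,-0.05],"turn": [0,0,0]},{"slide": [0,0,-0.08],"turn": [0,0,0]},{"slide": [0,0,-0.09],"turn": [0,0,0]},{"slide": [0,0,-0.09],"turn": [0,0,0]}]'

```text
t: 14.13
tool_pos: [0.5307, -0.2366, 0.347]
orientation: [2.109, -2.328, -0.002]
force: [1.0, -1.6, 0.0]
opening: 0.0837
```

arm_command --motion '[{"slide": [0.03,0.05,-0.05],"turn": [0,0,0]},{"slide": [0.05,0.06,0],"turn": [0,0,0]},{"slide": [0.07,0.06,0],"turn": [0,0,0]},{"slide": [0.08,0.05,0],"turn": [0,0,0]},{"slide": [0.08,0.04,0],"turn": [0,0,0]}]'

```text
t: 14.55
tool_pos: [0.4139, -0.3505, 0.3668]
orientation: [2.11, -2.327, 0.002]
force: [1.0, -0.4, -0.2]
opening: 0.0837
```

arm_command --motion '[{"slide": [0.08,0,0],"turn": [0,0,0]},{"slide": [0.08,0,0],"turn": [0,0,0]},{"slide": [0.05,0,0],"turn": [0,0,0]},{"slide": [0,0,0],"turn": [0,0,0]},{"slide": [0,0,0],"turn": [0,0,0]}]'

```text
t: 14.97
tool_pos: [0.4066, -0.4343, 0.3658]
orientation: [-2.107, 2.33, 0.0]
force: [0.9, 1.0, -0.0]
opening: 0.0838
```

```bash
python3 rel.py; python3 - <<'E'
from plant import robot
from h import *
for n in("side","top"):
    cv2.imwrite(f"pics/{n}7.png",robot.read_camera(n)["pixels"])
E
```

```text
t 14.9667 p [ 0.4066 -0.4343  0.3658] F [ 0.865   0.9755 -0.0093] M [ 0.0323  0.0481 -0.0073] op 0.08376460048666264 q [-0.9045  0.1373  1.5519  0.0002  1.4526  0.7668]
x [-0.1004 -0.9949 -0.0002] z [ 0.0001  0.0002 -1.    ]
```

View pics/top7.png

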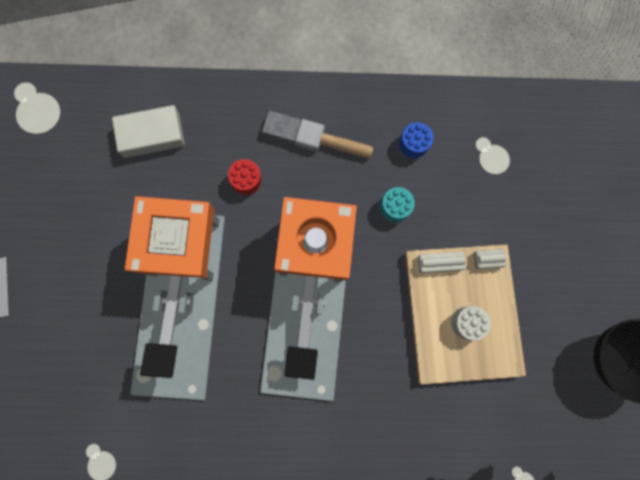

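View pics/side7.png

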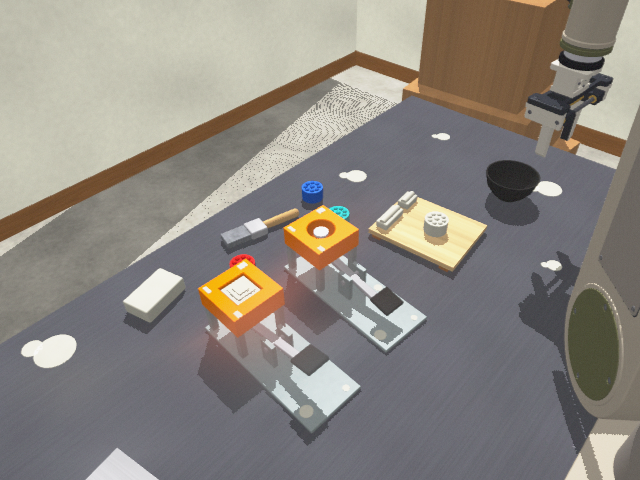

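The rosette stands face up on the board at top (473,323), side (436,224). The square block at top (168,236) and the look-alikes have not moved. I'll check the position and hand in.

```bash
python3 - <<'E'
from plant import robot
from h import *
c=robot.read_camera("top");h=cv2.cvtColor(c["pixels"],cv2.COLOR_BGR2HSV)
m=np.zeros((480,640),bool);m[295:350,445:505]=True
k=max(blobs(m&(h[...,1]<60)&(h[...,2]>90),50),key=cv2.contourArea)
(x,y),r=cv2.minEnclosingCircle(k);print(x,y,r,cast(c,[[x,y]],.049)); print(cast(c,[[473.5,323]],.049))
print(robot.read_state()["t"]);robot.close_job()
E
```

```text
470.5 323.5 20.012596130371094 [[ 0.53112739 -0.23194947  0.049     ]]
[[ 0.5319086  -0.23638843  0.049     ]]
15.1167
the job is handed in; nothing more can be done
```

The job is done and handed in at about 15 s. I pressed the round stand's pad to its stop: the force rose to 23 N and the tip stopped moving at about 53 mm. The rosette came up and stayed up. I gripped it at a 50 mm opening, lifted it out, set it down on the board with about 2 N of contact force, let go and moved the arm clear.

**Final position:** the last top view puts the rosette face up at about (0.532, -0.236), against a target of (0.531, -0.237). The colour-mask circle gave (0.531, -0.232) instead. Its 20 px radius is too large for the disc, so it probably took in some board or shadow. I trust the value read by eye, which agrees with where the gripper released.

**Target accuracy:** the target itself is uncertain by about 3 mm. Measured from the board edge it came out at x = 0.528, and from the mouldings at x = 0.532; I used 0.531.

**Other items:** in the last pictures the square block, its lever and the coloured look-alikes had not moved.

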